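Hook the dip basket out of the rinse tank and stand it in the dish

TASK

Take the hook rod out of its holder and use it to fish out the little wire basket that hangs deep in the glass tank, without knocking the glass, tipping the basket over or touching it with your fingers. Stand the basket upright on the floor of the white porcelain dish and unhook it, without pushing the dish about. Then put the rod back in its holder, fully seated, and leave everything else on the desk where it is.

Things in the scene. Friction and masses are not known exactly. Their poses are not given: they have to be found in the camera images.
- tank: tall square glass rinse tank, empty, open at the top, fixed. Outside 88 (x) x 84 (y) x 130 mm high, inside 80 x 76 mm, walls 4 mm, floor 8 mm. Origin: centre of its underside. x points to the far wall, over whose rim a steel wire hanger is hooked (up to 135 mm high); its two prongs (4 mm wire, y = -16 and +16 mm) run down inside that wall, then reach towards -x, low in the tank
- tank_cradle (a point): point of the tank midway between the hanger's two cradles, in which the basket's bail hangs: tank x = +16 mm, 62.5 mm above the desk, 67 mm below the rim; tank's axes. Upturned prong tips at x = +9 mm (tank), 68 mm high. The basket's body hangs below the prongs: after lifting off by about 15 mm it must be drawn 28 to 32 mm towards the tank's -x wall to clear them before it is raised
- basket_eye (a point): top middle of the basket's stiff bail, centre of the wire: a raised crank for the hook, flat over y = -3 to +3 mm, falling 8 mm to the bail's straight shoulders (along y, 11 to 23 mm out on either side, resting in the cradles at the start). Bail: 3.2 mm wire in the plane x = 0, fixed to the basket; under it is free space down to 24 mm above the underside. Axes as the tank's at the start, z up
- basket_base (a point): centre of the underside of the steel wire basket, 58 mm below basket_eye, same axes. Basket 24 (x) x 36 (y) mm, 22 mm high, with thin metal coupons fixed in it, about 80 g. Hangs 12.5 mm above the desk at the start
- rod_grip (a point): where to grasp the hook rod: centre of its black handle, a flat upright bar 26 mm wide (rod x), 16 mm thick (rod y), from 31 mm below to 23 mm above this point; grasp across the 16 mm from above. About 120 g. z up along the rod; x is the way the hook's tip lies from its stem. Below: round collar, 50 mm across, its underside 35 mm below this point; tapered plug ending 53 mm below; then the hook
- rod_hook (a point): seat of the rod's J hook (top of the wire at the bottom of the bend), on the rod's axis 138.6 mm below rod_grip, 4.4 mm above the rod's lowest point; same axes. 4.4 mm steel wire: stem at x = -10 mm (it joins the axis 36 mm above the seat), tip at x = +11 mm, its top 14.5 mm above the seat; mouth 16 mm wide, open upward; hook from x = -12.2 to +13.2 mm in all
- holder_top (a point): centre of the open top of the rod's holder: upright square grey metal tube on a base plate (84 mm square), fixed, 116 mm high, 46 mm square outside, 38 mm inside, open to 8 mm above the desk. The rod stands in it hook down, plug inside, collar on this top; rod_grip is then 35 mm above this point
- dish_floor (a point): centre of the inner floor of the white porcelain dish, 4 mm above the desk; dish 82 mm across the rim, 24 mm high, flat inner floor about 60 mm across, loose, 120 g
- timer: white bench timer, 62x66x20 mm, lying flat on the desk; bystander, origin at the centre of its underside
- slide_box: small blue carton of slides, 28x78x27 mm; bystander, origin at the centre of its underside
- tweezers: steel tweezers, 15x125x8 mm, lying flat; bystander, origin at the centre of the underside
- marker: marker pen, 14x120x15 mm, lying flat; bystander, origin at the centre of the underside
- cuvettes: clear two-cell block, 26x60x32 mm; bystander, origin at the centre of its underside
- tape: roll of tape, 58 mm across, 20 mm high, lying flat; bystander, origin at the centre of its underside
- aa_cell: battery, 14 mm thick, 50 mm long, lying flat; bystander, origin at the centre of its underside

How it is judged:
By the outcome, as a careful person would: the job done as asked, in the order asked, and still so for the second after the job is handed in, with the robot touching nothing.
It also fails if it takes over 69 s, if anything falls off the work surface, if the arm or the gripper's body presses on something with over 40 N, if the wrist force passes 120 N, or if a joint passes its speed limit or range.

ROBOT

A 6-joint arm with a two-finger parallel gripper is mounted at the origin on a cart in front of the work surface, level with it; the furniture and walls round the work are solid. World frame = base frame: x ahead of the robot, y to its left, z up, the work surface at z = 0. Lengths are in mm, angles in degrees, forces in N, time in s.
With the tool pointing down it reaches from about 350 to 850 mm from the base axis. Payload 8.1 kg.
Tool frame: the origin (TCP) lies on the centre line of the jaws, within the pads' length; the fingertips stand 19 mm ahead of it and the grasp point (between the pads) is the TCP; z points along the fingers, y is the direction in which the jaws open and shut (so a half turn about z gives the same grasp; the last joint's range is limited). The gripper opens to 85 mm and grips with 20 to 120 N. Pads are 22 mm wide; open, the fingers measure 114 mm over their backs; the gripper's body (76 mm by 85 mm) begins 54 mm behind the grasp point. The pads swing forward as they close: fully open they stand 13 mm farther back than shut.
Start: joints at [-77.143, 7.471, 85.268, -0, 87.261, -4.893], TCP at [182.941, -571.435, 250.292] pointing down, gripper open.
Joint ranges: [-169.43, 169.43], [-51.17, 129.36], [1.28, 143.12], [-76.62, 256.62], [0, 156.53], [-152.29, 152.29]. Speed limits (degrees/s): [136.94, 136.94, 159.86, 180, 180, 180].

INTERFACE

Orientations are given as [roll, pitch, yaw] about the fixed x, y, z axes, in that order (R = Rz(yaw) Ry(pitch) Rx(roll)).
In Python, from bench import r, viewer gives the robot as it stands.
- The arm moves only by the tool carry_out, never from a script. Its argument "commands" is a list that holds one entry, the list of rows, each a list of 7 numbers: the finger opening in mm, from 0 to 85.4, then the shift along the tool's x, y, z in mm, then the turn, a rotation vector about the tool's x, y, z in degrees. A call has 1 to 5 rows; each row is the pose to reach, as a shift and turn from the pose commanded when the call began, along the tool's axes at that moment; what a row does not reach only later rows make up. A row lasts 1/8 s, in which the tool goes at most 62.5 mm and 10.7 degrees, less where a joint would pass 70% of its speed; a pose out of reach is approached as far as the arm can. A call with a gripper value outside its range is refused whole. The fingers move at their own pace and stop on an object; "grip_force" is the grip in N (left out, the last holds). Time passes only in rows, so rows that repeat a pose let the fingers close. It gives the time, the measured TCP pose, the force and the opening at its end, in the units of the state.
- r.sense(): the state, without advancing time (a new reading comes with each control period).
- viewer.snapshot(name): name is "side" or "top" or "wrist"; returns the picture (480x640x3 uint8, red, green, blue); there is no depth.
- viewer.calibration(name): a dict with "camera_matrix" (3x3 intrinsics, pixels), "rvec" (rotation vector, rad) and "tvec" (3), from world to camera coordinates, as OpenCV has them. Camera axes: x right, y down, z forward; pixel columns grow to the right and rows downward; lengths in mm; the calibration is good to about 2 mm. A picture is of the moment at which its call begins: read the wrist's pose just before it. calibration takes no time and is no camera call; for the wrist camera it gives the pose at the moment of the call.
- r.hand_in(): hands the job in, once; it reports no verdict.
The state is a dict: "time": time; "joint_pos": joint angles; "qd": joint speeds; "joint_efforts": joint torques, N m; "tool_pos": TCP position; "tcp_rot": TCP orientation; "ft_force": force on the tool from outside, world axes, zero at the start; "wrist_torque": the same for the moment, N m; "finger_gap": finger opening in mm.
Only numpy, scipy, OpenCV 4.12 (cv2) and the standard library are available. Lean on these libraries where they do the work, as an engineer would, in place of code of your own. Each camera call takes 0.05 s, during which the arm holds its last target. There are 200 camera calls.

## Working session

There is one attempt and no reset: what is moved stays moved. The work goes in short steps, Python scripts to look and compute and a tool call to move; the robot and the scene stay as the last step left them, time stands still between calls to the robot, and variables do not carry over. Pictures are saved under pics/ and viewed, about 8 in all and at most 12, crops included, and the job is handed in when it is done.

Besides the shell and the picture viewer there is one more tool, called after "Call:" as a command line: name --argument value ..., lists and objects as JSON in quotes. carry_out: Moves the arm, as the interface text tells. Its arguments: {"type":"object","properties":{"commands":{"type":"array","items":{"type":"array","items":{"type":"array","items":{"type":"number"}}}},"grip_force":{"type":"number"}},"required":["commands"]}

```bash
mkdir -p pics; ls
cat > h.py <<'E'
import numpy as np, cv2, sys
from scipy.spatial.transform import Rotation as R
from bench import r, viewer
def cal(n):
    c=viewer.calibration(n); K=np.array(c["camera_matrix"],float); Rm=cv2.Rodrigues(np.array(c["rvec"],float))[0]; t=np.array(c["tvec"],float).ravel()
    return K,Rm,t
def ray(C,uv):
    K,Rm,t=C; d=Rm.T@np.linalg.inv(K)@np.array([uv[0],uv[1],1.]); return -Rm.T@t, d/np.linalg.norm(d)
def plane(C,uv,z):
    o,d=ray(C,uv); return o+d*(z-o[2])/d[2]
def proj(C,p):
    K,Rm,t=C; q=K@(Rm@np.array(p,float)+t); return q[:2]/q[2]
def tri(obs):
    A=np.zeros((3,3));b=np.zeros(3);L=[]
    for C,uv in obs:
        o,d=ray(C,uv);P=np.eye(3)-np.outer(d,d);A+=P;b+=P@o;L.append((P,o))
    x=np.linalg.solve(A,b); return x,[round(float(np.linalg.norm(P@(x-o))),1) for P,o in L]
def snap(n,f):
    im=viewer.snapshot(n); cv2.imwrite(f"pics/{f}.png",im[:,:,::-1]); return im
E
python3 - <<'E'
from h import *
print({k:np.round(v,2) for k,v in r.sense().items()})
for n in("top","side"):
    snap(n,n+"0"); C=cal(n); print(n,C[0].round(0).tolist(),(-C[1].T@C[2]).round(0),C[1].round(2).tolist())
E
```

```text
pics
{'time': np.float64(0.0), 'joint_pos': array([-77.14,   7.52,  85.33,  -0.  ,  87.26,  -4.89]), 'qd': array([-0.05, -0.04, -0.  ,  0.03,  0.02, -0.  ]), 'joint_efforts': array([ 0.000e+00, -5.694e+01, -5.005e+01, -0.000e+00,  1.000e-02,
        0.000e+00]), 'tool_pos': array([ 182.8 , -570.94,  249.25]), 'tcp_rot': array([-1.799e+02, -1.000e-02,  1.775e+01]), 'ft_force': array([0.78, 0.32, 0.05]), 'wrist_torque': array([ 0.02,  0.06, -0.  ]), 'finger_gap': np.float64(85.52)}
top [[624.0, 0.0, 320.0], [0.0, 624.0, 240.0], [0.0, 0.0, 1.0]] [ 366.  142. 1306.] [[-0.0, -1.0, -0.01], [-0.99, 0.0, -0.13], [0.13, 0.01, -0.99]]
side [[541.0, 0.0, 309.0], [0.0, 541.0, 237.0], [0.0, 0.0, 1.0]] [ 324. -672.  703.] [[0.97, -0.25, -0.02], [-0.16, -0.54, -0.82], [0.2, 0.8, -0.57]]
```

View pics/top0.png

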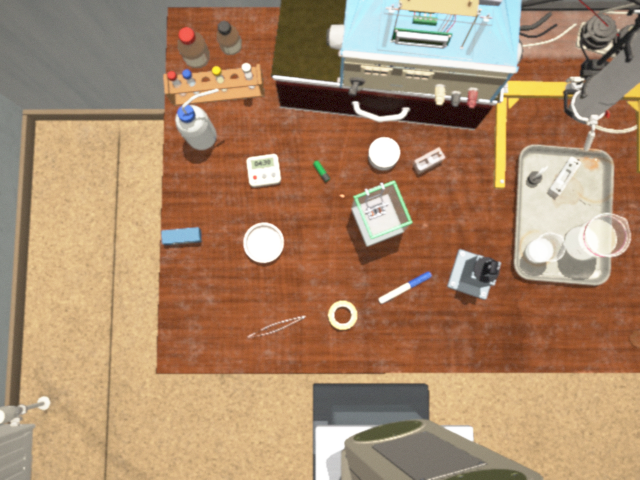

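View pics/side0.png

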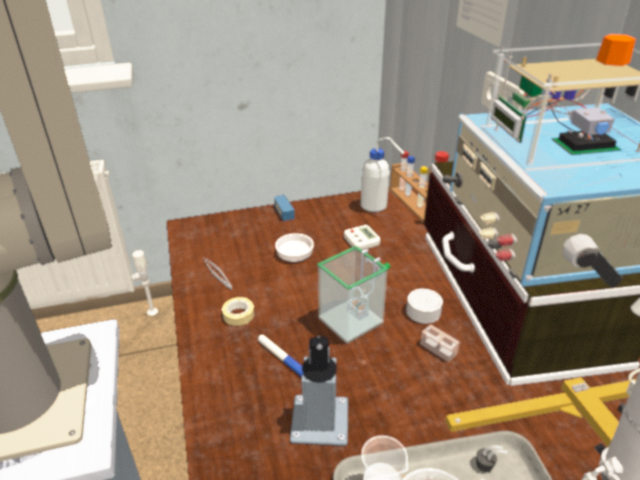

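Top view: tank rim about (383,209), holder and rod about (478,272), dish (263,243). Enlarging both views for the details.

Run:
```python
from h import *
t=cv2.imread("pics/top0.png"); s=cv2.imread("pics/side0.png")
c=lambda im,x,y,w,h,k:cv2.resize(im[y:y+h,x:x+w],None,fx=k,fy=k,interpolation=cv2.INTER_CUBIC)
A=c(t,340,175,80,75,5); B=c(t,440,240,80,75,5)   # 400x375
top=np.hstack([A,B])
D=c(s,310,240,86,100,4.0)[:225*2,:]; 
cv2.imwrite("pics/c1.png",top)
S1=cv2.resize(s[240:340,310:396],(387,450),interpolation=cv2.INTER_CUBIC); S2=cv2.resize(s[332:448,280:366],(334,450),interpolation=cv2.INTER_CUBIC)
cv2.imwrite("pics/c2.png",np.hstack([S1,S2]))
```

```text
(no output)
```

View pics/c1.png

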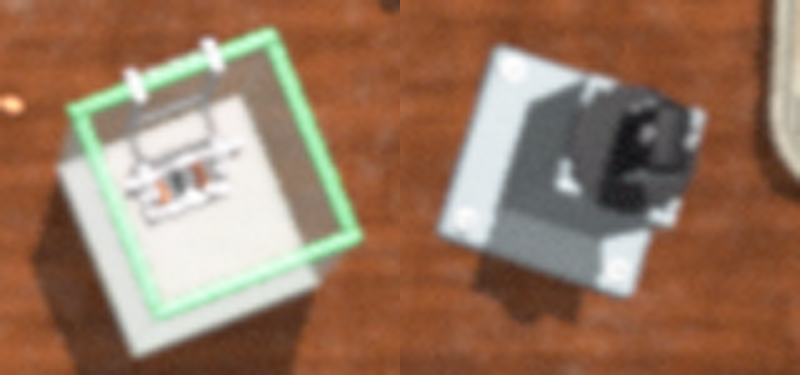

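View pics/c2.png

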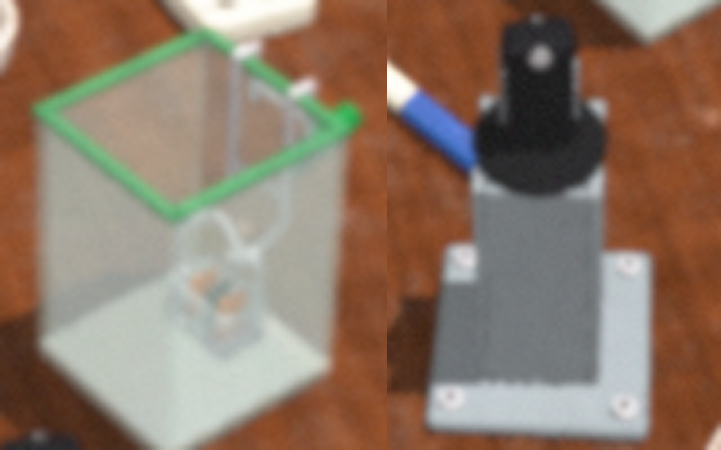

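Run:
```python
from h import *
T,S=cal("top"),cal("side")
t1=lambda u,v:(340+u/5,175+v/5); t2=lambda u,v:(440+(u-400)/5,240+v/5)
s1=lambda u,v:(310+u/4.5,240+v/4.5); s2=lambda u,v:(280+(u-387)/3.884,332+v/3.879)
print("rim (far-left,far-right,near-right,near-left)")
tc=[t1(75,108),t1(272,35),t1(358,238),t1(158,312)]; sc=[s1(203,37),s1(345,120),s1(175,213),s1(37,108)]
P=[]
for a,b in zip(tc,sc):
    p,e=tri([(T,a),(S,b)]); print(p.round(1),e,plane(T,a,130).round(1),plane(S,b,130).round(1)); P.append(plane(T,a,130))
for Q in ([plane(T,a,130) for a in tc],[plane(S,a,130) for a in sc]):
    Q=np.array(Q); c=Q.mean(0); x=Q[0]+Q[1]-Q[2]-Q[3]; y=Q[0]+Q[3]-Q[1]-Q[2]; print("c",c.round(1),"yaw",np.degrees(np.arctan2(x[1],x[0])).round(1),np.degrees(np.arctan2(-y[0],y[1])).round(1),np.linalg.norm(x)/2,np.linalg.norm(y)/2)
print("holder tube top")
tc=[t2(592,82),t2(705,110),t2(675,222),t2(562,185)]; sc=[s2(485,100),s2(605,103),s2(603,190),s2(475,190)]
for C,cc in ((T,tc),(S,sc)):
    Q=np.array([plane(C,a,116) for a in cc]); print(Q.round(0).tolist(),Q.mean(0).round(1))
print("plate", plane(T,t2(567.5,171),6).round(1), (lambda Q:(Q.mean(0).round(1),Q.round(0).tolist()))(np.array([plane(S,s2(*a),6) for a in[(445,245),(650,255),(648,437),(430,430)]])))
print("handle top", tri([(T,t2(650,125)),(S,s2(540,22))]))
for n,C,lo in(("top",T,(263,243)),("side",S,(294,247))):
    im=cv2.imread(f"pics/{n}0.png"); hsv=cv2.cvtColor(im,cv2.COLOR_BGR2HSV)
    m=((hsv[...,1]<70)&(hsv[...,2]>130)).astype(np.uint8); k,l,st,ce=cv2.connectedComponentsWithStats(m)
    i=l[lo[1],lo[0]]; ct=max(cv2.findContours((l==i).astype(np.uint8),0,1)[0],key=cv2.contourArea); e=cv2.fitEllipse(ct); print(n,e,st[i],plane(C,e[0],24).round(1),plane(C,e[0],4).round(1))
```

```text
rim (far-left,far-right,near-right,near-left)
[599.5  82.6 126.9] [2.4, 2.4] [601.3  82.3 130. ] [595.6  78.4 130. ]
[628.4   6.9 133.9] [0.4, 0.4] [629.7   6.3 130. ] [630.   11.5 130. ]
[550.  -24.8 131.7] [0.3, 0.3] [550.6 -25.1 130. ] [550.4 -22.9 130. ]
[520.6  51.7 130.3] [1.7, 1.7] [522.3  51.4 130. ] [519.  52. 130.]
c [575.9  28.7 130. ] yaw 21.5 20.4 84.97690539929609 81.37712289775261
c [573.7  29.7 130. ] yaw 21.2 24.9 83.83011807483902 78.17543876343709
holder tube top
[[487.0, -154.0, 116.0], [476.0, -196.0, 116.0], [433.0, -183.0, 116.0], [448.0, -141.0, 116.0]] [ 461.  -168.5  116. ]
[[446.0, -140.0, 116.0], [488.0, -153.0, 116.0], [475.0, -193.0, 116.0], [432.0, -180.0, 116.0]] [ 460.3 -166.5  116. ]
plate [ 460.9 -169.5    6. ] (array([ 459.5, -167. ,    6. ]), [[433.0, -113.0, 6.0], [512.0, -140.0, 6.0], [485.0, -220.0, 6.0], [407.0, -195.0, 6.0]])
handle top (array([ 463.79716929, -160.05681798,  171.54561815]), [1.8, 1.8])
top ((263.07183837890625, 242.32565307617188), (39.858680725097656, 40.52463150024414), 58.60745620727539) [ 243  222   41   41 1325] [526.5 268.2  24. ] [529.  270.2   4. ]
side ((294.14434814453125, 246.9969024658203), (27.984586715698242, 38.25852584838867), 86.29510498046875) [275 233  39  29 886] [521.3 258.7  24. ] [527.1 286.1   4. ]
```

```bash
cat >> h.py <<'E'
def pose():
    s=r.sense(); return np.array(s["tool_pos"]),R.from_euler("xyz",s["tcp_rot"],degrees=True),s
def delta(p,yaw,pt=None):
    p0,q0,s=pose(); q1=R.from_euler("xyz",[180,0,yaw],degrees=True)
    d=q0.inv().apply(np.array(p)-p0); w=np.degrees((q0.inv()*q1).as_rotvec())
    print("shift",d.round(1),"rot",w.round(1)); return d,w
E
python3 - <<'E'
from h import *
p,q,s=pose(); K,Rm,t=cal("wrist"); o=-Rm.T@t
print("cam in tool",q.inv().apply(o-p).round(1),"axis",q.inv().apply(Rm[2]).round(3),"imgx",q.inv().apply(Rm[0]).round(2),K.round(0).tolist())
delta([420,-150,320],17.75)
E
```

```text
cam in tool [  81.2   -1.7 -123.2] axis [-0.315 -0.001  0.949] imgx [0. 1. 0.] [[376.0, 0.0, 313.0], [0.0, 376.0, 247.0], [0.0, 0.0, 1.0]]
shift [ 354.2 -328.8  -70.1] rot [-0.1 -0.  -0. ]
```

Call:
carry_out --commands '[[[85,40,-32,-40,0,0,0],[85,90,-75,-70,0,0,0],[85,135,-110,-70,0,0,0],[85,180,-145,-70,0,0,0],[85,225,-180,-70,0,0,0]]]'

```text
time: 0.72
tool_pos: [343.1, -329.5, 320.2]
tcp_rot: [-180.0, -0.0, 17.7]
ft_force: [0.7, 0.9, -0.2]
finger_gap: 85.1
```

Call:
carry_out --commands '[[[85,45,-35,0,0,0,0],[85,90,-70,0,0,0,0],[85,130,-100,0,0,0,0],[85,157,-121,0,0,0,0],[85,157,-121,0,0,0,0]]]'

```text
time: 1.35
tool_pos: [455.7, -166.3, 319.8]
tcp_rot: [-179.9, 0.0, 18.0]
ft_force: [0.4, -0.5, 0.1]
finger_gap: 84.8
```

Run:
```python
from h import *
p,q,s=pose(); print(p,s["tcp_rot"],s["time"]); C=cal("wrist"); np.savez("w1",*C); snap("wrist","w1")
for z in(116,139,174): print(z,proj(C,[460.5,-168,z]).round())
```

```text
[ 455.72758569 -166.26423605  319.77069791] [-1.79940696e+02  2.11991162e-02  1.79624998e+01] 1.35
116 [319. 214.]
139 [320. 220.]
174 [320. 232.]
```

View pics/w1.png

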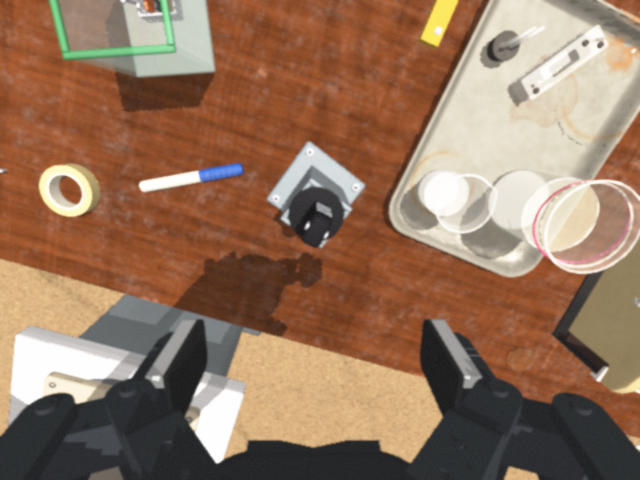

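Rod seen at about (318,215), handle top near (315,237). Zooming in for its yaw and the tip side.

Run:
```python
import cv2
a=cv2.imread("pics/w1.png")[130:260,250:380]; a=cv2.convertScaleAbs(a,alpha=1.5,beta=20)
cv2.imwrite("pics/c3.png",cv2.resize(a,(585,585),interpolation=cv2.INTER_CUBIC))
```

```text
(no output)
```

View pics/c3.png

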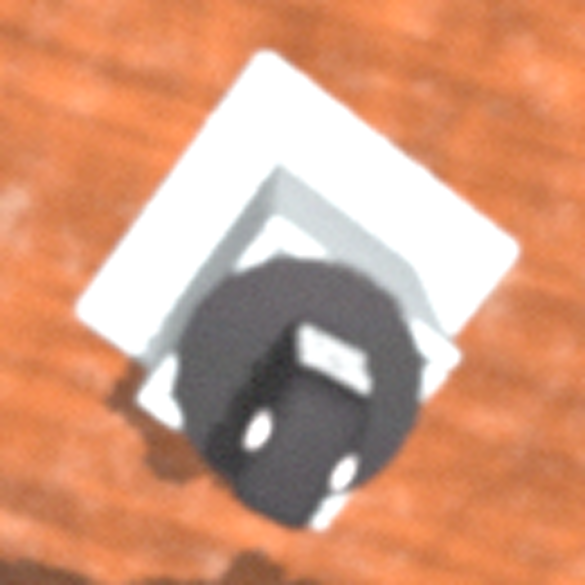

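The handle's thickness axis sits about 26° off the jaw direction, so rod yaw is about -8° (or 172°). Turning to match and moving nearer for a second measurement.

Call:
carry_out --commands '[[[85,1,1,20,0,0,8],[85,3,2,50,0,0,18],[85,4,3,70,0,0,26],[85,4,3,70,0,0,26],[85,4,3,70,0,0,26]]]'

```text
time: 2.02
tool_pos: [459.7, -170.7, 251.2]
tcp_rot: [180.0, -0.0, -8.1]
ft_force: [0.8, -0.9, 0.7]
finger_gap: 85.1
```

Run:
```python
from h import *
p,q,s=pose(); print(p,s["tcp_rot"],s["time"],s["joint_pos"]); C=cal("wrist"); np.savez("w2",*C); im=snap("wrist","w2")
for z in(116,151,174): print(z,proj(C,[460.5,-168,z]).round())
u,v=proj(C,[460.5,-168,150]).astype(int); print(u,v)
a=im[v-90:v+90,u-100:u+100,::-1]; cv2.imwrite("pics/c4.png",cv2.resize(cv2.convertScaleAbs(a,alpha=1.5,beta=20),None,fx=3.3,fy=3.3,interpolation=cv2.INTER_CUBIC)); print("off",u-100,v-90)
```

```text
[ 459.65035327 -170.73366852  251.23321437] [ 1.79974979e+02 -4.40583233e-02 -8.12760438e+00] 2.025 [-2.63637204e+01 -9.82269354e+00  1.02226453e+02 -9.98601203e-03
  8.75465651e+01  7.17643168e+01]
116 [312. 240.]
151 [312. 256.]
174 [311. 270.]
311 255
off 211 165
```

View pics/c4.png

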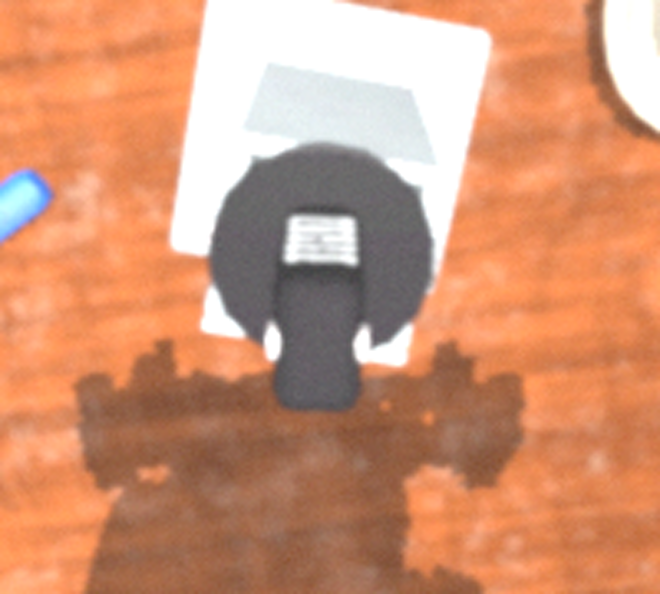

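Run:
```python
from h import *
L=lambda f:tuple(np.load(f)[k] for k in("arr_0","arr_1","arr_2"))
a,b=L("w1.npz"),L("w2.npz"); T,S=cal("top"),cal("side")
print(tri([(a,(316.7,230.2)),(b,(307.4,268.6))]), tri([(a,(316.7,230.2)),(b,(307.4,268.6)),(T,(490,265)),(S,(319.4,337.7))]))
for z in(171,174): print(plane(b,(307.4,267.4),z).round(1),plane(a,(316.7,230.2),z).round(1))
# collar circle centre z~122: crop center (322,250)? edges 210..433
print("collar",plane(b,(211+321.5/3.3,165+(143+110)/3.3),120).round(1))
# tank from w1: rim corners
g=cv2.imread("pics/w1.png"); 
for uv in((66,54),(174,46)): print(plane(a,uv,130).round(1))
```

```text
(array([ 459.84000643, -165.45452663,  169.55757267]), [0.1, 0.1]) (array([ 462.39065446, -163.36801593,  174.32571592]), [2.0, 2.6, 4.7, 1.3])
[ 461.1 -165.7  171. ] [ 460.3 -165.3  171. ]
[ 462.2 -165.9  174. ] [ 461.1 -165.   174. ]
collar [ 460.7 -165.6  120. ]
[521.6  52.5 130. ]
[551.9 -23.6 130. ]
```

Call:
carry_out --commands '[[[60,0.6,-5,30,0,0,0],[50,0.6,-5,65,0,0,0],[45,0.6,-5,90,0,0,0],[40,0.6,-5,100,0,0,0],[40,0.6,-5,100,0,0,0]]]'

```text
time: 2.7
tool_pos: [461.2, -165.3, 150.8]
tcp_rot: [180.0, -0.0, -8.2]
ft_force: [0.3, 0.5, 0.6]
finger_gap: 40.4
```

Call:
carry_out --commands '[[[0,0,0,0,0,0,0],[0,0,0,0,0,0,0],[0,0,0,0,0,0,0],[0,0,0,0,0,0,0],[0,0,0,0,0,0,0]]]' --grip_force 60

```text
time: 3.32
tool_pos: [462.1, -165.6, 152.1]
tcp_rot: [179.9, -0.2, -8.2]
ft_force: [0.0, -0.3, 5.7]
finger_gap: 15.2
```

Call:
carry_out --commands '[[[0,0,0,-8,0,0,0],[0,0,0,-20,0,0,0],[0,0,0,-35,0,0,0],[0,0,0,-50,0,0,0],[0,0,0,-65,0,0,0]]]'

```text
time: 3.95
tool_pos: [461.2, -165.1, 216.7]
tcp_rot: [180.0, -0.0, -8.2]
ft_force: [0.2, -0.1, -1.8]
finger_gap: 15.8
```

Call:
carry_out --commands '[[[0,0,0,-20,0,0,0],[0,0,0,-45,0,0,0],[0,0,0,-70,0,0,0],[0,0,0,-90,0,0,0],[0,0,0,-90,0,0,0]]]'

```text
time: 4.58
tool_pos: [461.9, -165.5, 307.5]
tcp_rot: [179.9, -0.2, -8.2]
ft_force: [0.9, 0.5, -1.4]
finger_gap: 15.4
```

Run:
```python
from h import *
p,q,s=pose(); print(p,s["tcp_rot"],s["time"],s["ft_force"]); snap("side","s1"); im=snap("top","t1"); snap("wrist","w3"); S=cal("side"); W=cal("wrist")
for z in(0,-104,-138): print(proj(S,p+[0,0,z]).round(),proj(W,p+[0,0,z]).round())
a=cv2.imread("pics/s1.png"); u,v=proj(S,p+[0,0,-100]).astype(int); a=a[v-70:v+60,u-50:u+50]
b=cv2.imread("pics/w3.png"); u2,v2=proj(W,p+[0,0,-138]).astype(int); print(u-50,v-70,u2,v2)
b=b[max(0,v2-100):v2+100,u2-80:u2+80]
cv2.imwrite("pics/c5.png",np.hstack([cv2.resize(a,(430,559),interpolation=2),cv2.resize(b,(360,559),interpolation=2)]))
```

```text
[ 461.86778679 -165.4721752   307.49250624] [179.93862078  -0.19942785  -8.24743111] 4.575 [ 0.89065502  0.49542716 -1.43749254]
[319. 260.] [319. 349.]
[320. 323.] [317. 254.]
[320. 342.] [317. 239.]
270 250 316 238
```

View pics/c5.png

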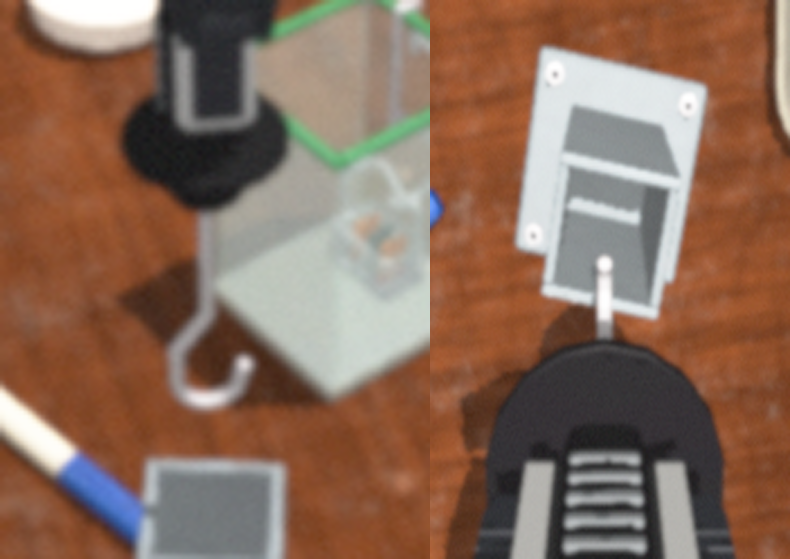

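Tip points to +x (tool x equals rod x). Now carry it above the tank.

Call:
carry_out --commands '[[[0,6,-18,0,0,0,-4],[0,16,-45,0,0,0,-8],[0,28,-75,0,0,0,-13],[0,39,-105,0,0,0,-18],[0,49,-132,0,0,0,-22]]]'

```text
time: 5.35
tool_pos: [528.3, -40.3, 303.6]
tcp_rot: [-179.9, 0.1, 13.9]
ft_force: [0.1, -0.1, -1.5]
finger_gap: 15.5
```

Run:
```python
from h import *
delta([567,26,300],21.6)
```

```text
shift [ 53.6 -55.1   3.5] rot [-0.1  0.1 -7.7]
```

Call:
carry_out --commands '[[[0,18,-18,0,0,0,-3],[0,36,-37,0,0,0,-6],[0,48,-49,0,0,0,-7.7],[0,53.6,-55,0,0,0,-7.7],[0,53.6,-55,0,0,0,-7.7]]]'

```text
time: 5.98
tool_pos: [567.4, 24.7, 304.9]
tcp_rot: [-180.0, 0.0, 21.4]
ft_force: [0.2, 0.1, -1.2]
finger_gap: 14.9
```

Run:
```python
from h import *
p,q,s=pose(); print(p,s["tcp_rot"],s["time"],s["ft_force"]); b=snap("wrist","w4"); W=cal("wrist"); np.savez("w4",*W)
u=np.array([np.cos(np.radians(21.6)),np.sin(np.radians(21.6)),0]); 
print("seat",proj(W,p+[0,0,-138.6]).round(),"tip",proj(W,p+11*u+[0,0,-124.1]).round(),"eye",proj(W,[590.4,35.2,70.5]).round())
u2,v2=proj(W,[590.4,35.2,70.5]).astype(int); x0,y0=u2-110,max(0,v2-120); print(x0,y0)
cv2.imwrite("pics/c6.png",cv2.resize(b[y0:y0+165,x0:x0+220,::-1],None,fx=3.6,fy=3.6,interpolation=2))
```

```text
[567.36067367  24.6871403  304.86077165] [-1.79993223e+02  4.69126688e-02  2.14290679e+01] 5.975 [ 0.19473339  0.10580041 -1.21496726]
seat [315. 240.] tip [316. 231.] eye [314. 185.]
203 64
```

View pics/c6.png

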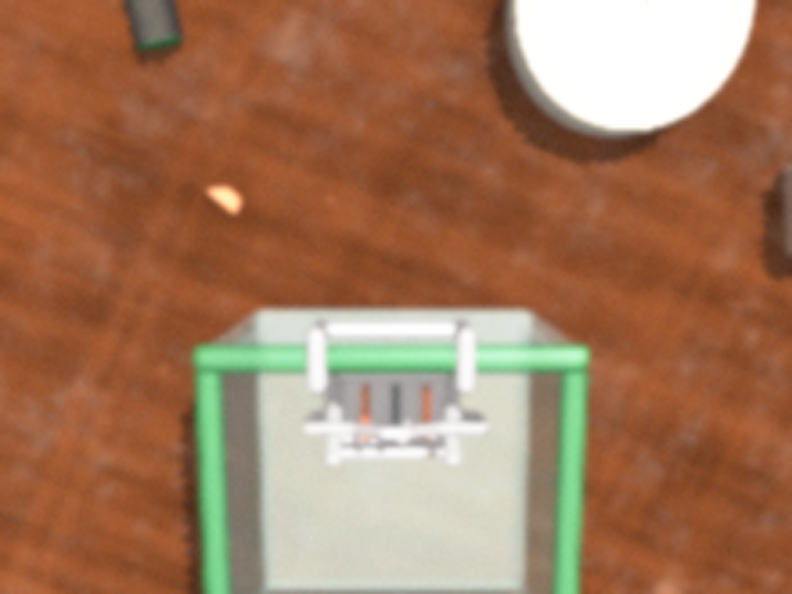

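Tank is square to the tool; bail is at about (313,183) against the predicted eye (314,185), so the tank estimate holds within 2 mm. I'll find the hook in the same picture numerically.

Run:
```python
from h import *
g=cv2.imread("pics/w4.png")
for v in range(222,256,3): print(v,g[v,302:332].mean(1).astype(int).tolist())
W=cal("wrist"); 
print("rim cols at row160", plane(W,(203+195/3.6,64+357/3.6),130).round(1),plane(W,(203+588/3.6,64+357/3.6),130).round(1),"bail",plane(W,(313.2,183.3),62.5).round(1),plane(W,(313.2,183.3),70.5).round(1))
```

```text
222 [205, 205, 205, 205, 206, 204, 206, 205, 207, 206, 206, 204, 205, 205, 206, 207, 205, 204, 204, 207, 204, 203, 205, 205, 204, 205, 204, 204, 206, 205]
225 [209, 209, 210, 210, 209, 211, 210, 208, 209, 210, 209, 211, 209, 208, 208, 209, 211, 209, 209, 210, 207, 210, 207, 211, 211, 209, 211, 209, 210, 209]
228 [151, 152, 150, 152, 152, 152, 153, 153, 153, 152, 157, 159, 158, 157, 154, 151, 153, 153, 153, 151, 152, 152, 152, 152, 153, 151, 153, 155, 155, 153]
231 [131, 132, 131, 132, 130, 132, 131, 143, 170, 215, 239, 247, 247, 236, 203, 155, 132, 127, 129, 130, 128, 128, 130, 126, 128, 129, 131, 129, 129, 129]
234 [132, 131, 132, 133, 132, 132, 132, 136, 156, 193, 224, 236, 235, 223, 191, 154, 136, 132, 132, 132, 133, 131, 131, 130, 129, 131, 130, 130, 127, 130]
237 [132, 132, 130, 130, 130, 133, 133, 141, 164, 193, 215, 225, 228, 221, 194, 155, 135, 132, 130, 132, 133, 130, 130, 132, 131, 134, 134, 136, 131, 131]
240 [128, 128, 128, 130, 130, 129, 129, 142, 170, 213, 234, 243, 243, 235, 204, 158, 136, 134, 130, 132, 132, 131, 133, 134, 133, 134, 136, 135, 133, 132]
243 [129, 130, 
[... 163 characters left out ...]
, 131, 130, 133, 141, 178, 224, 248, 253, 254, 247, 217, 162, 135, 128, 129, 130, 129, 131, 131, 129, 131, 129, 130, 132, 133, 137]
249 [132, 132, 133, 130, 134, 134, 134, 145, 172, 214, 234, 244, 244, 235, 206, 158, 135, 131, 130, 131, 131, 130, 131, 130, 130, 132, 136, 143, 145, 148]
252 [137, 134, 135, 135, 136, 138, 139, 145, 165, 201, 226, 234, 235, 229, 205, 164, 143, 135, 136, 134, 136, 136, 135, 136, 138, 140, 144, 148, 149, 151]
255 [143, 141, 145, 143, 144, 144, 143, 143, 144, 144, 148, 156, 169, 176, 170, 160, 156, 153, 153, 153, 155, 153, 154, 151, 149, 150, 147, 151, 152, 153]
rim cols at row160 [598.5  85.6 130. ] [629.6   6.5 130. ] bail [590.3  35.6  62.5] [591.4  36.   70.5]
```

Call:
carry_out --commands '[[[0,0,0,15,0,0,0],[0,0,0,32,0,0,0],[0,0,0,48,0,0,0],[0,0,0,60,0,0,0],[0,0,0,60,0,0,0]]]'

```text
time: 6.65
tool_pos: [566.6, 24.7, 243.5]
tcp_rot: [-179.9, 0.1, 21.4]
ft_force: [0.4, 0.1, -1.2]
finger_gap: 15.5
```

Call:
carry_out --commands '[[[0,0,0,15,0,0,0],[0,0,0,30,0,0,0],[0,0,0,45,0,0,0],[0,0,0,57,0,0,0],[0,0,0,57,0,0,0]]]'

```text
time: 7.28
tool_pos: [566.5, 24.7, 186.6]
tcp_rot: [-179.9, 0.1, 21.4]
ft_force: [-0.1, 0.5, -0.8]
finger_gap: 15.1
```

Run:
```python
from h import *
p,q,s=pose(); print(p,s["tcp_rot"],s["time"],s["ft_force"]); b=snap("wrist","w5"); a=snap("side","s5"); W=cal("wrist"); S=cal("side")
u=np.array([.93,.368,0])
for n,P in(("seat",p+[0,0,-138.6]),("tip",p+11*u+[0,0,-124.1]),("eye",[591,35.8,70.5])): print(n,P,proj(W,P).round(),proj(S,P).round())
u2,v2=proj(W,[591,35.8,70.5]).astype(int); us,vs=proj(S,[591,35.8,60]).astype(int)
print(u2-60,v2-80,us-40,vs-55)
cv2.imwrite("pics/c7.png",np.hstack([cv2.resize(b[v2-80:v2+80,u2-60:u2+60,::-1],(420,560),interpolation=2),cv2.resize(a[vs-55:vs+55,us-37:us+37,::-1],(376,560),interpolation=2)]))
```

```text
[566.53357183  24.7210761  186.58123722] [-1.79935441e+02  1.44468536e-01  2.14484419e+01] 7.275 [-0.06610632  0.4619193  -0.75882356]
seat [566.53357183  24.7210761   47.98123722] [315. 241.] [348. 304.]
tip [576.76357183  28.7690761   62.48123722] [315. 232.] [353. 296.]
eye [591, 35.8, 70.5] [314. 212.] [359. 289.]
253 132 319 238
```

View pics/c7.png

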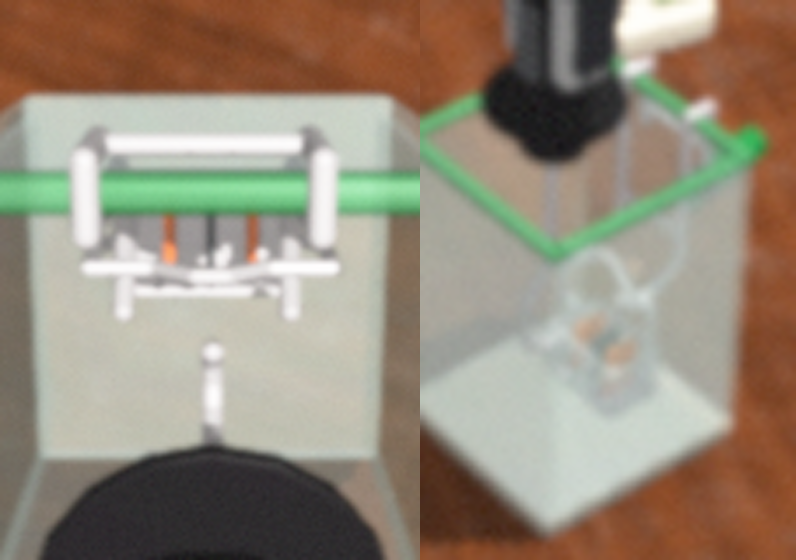

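Left (wrist): the tip (column 212) is centred on the bail crank (column 212) and below it. Right (side): the hook is clear of the walls and the basket still hangs level. Move in under the bail.

Call:
carry_out --commands '[[[0,5,0,0,0,0,0],[0,11,0,0,0,0,0],[0,18,0,0,0,0,0],[0,24,0,0,0,0,0],[0,27,0,0,0,0,0]]]'

```text
time: 8.0
tool_pos: [593.0, 34.8, 188.2]
tcp_rot: [-180.0, 0.0, 21.5]
ft_force: [-0.7, 0.2, -1.0]
finger_gap: 15.5
```

Call:
carry_out --commands '[[[0,0,0,0,0,0,0],[0,0,0,-5,0,0,0],[0,0,0,-10,0,0,0],[0,0,0,-15,0,0,0],[0,0,0,-19,0,0,0]]]'

```text
time: 8.62
tool_pos: [592.7, 34.5, 208.0]
tcp_rot: [180.0, -0.0, 21.4]
ft_force: [-1.2, -0.2, -1.3]
finger_gap: 15.4
```

Call:
carry_out --commands '[[[0,0,0,-3,0,0,0],[0,0,0,-6,0,0,0],[0,0,0,-9,0,0,0],[0,0,0,-12,0,0,0],[0,0,0,-16,0,0,0]]]'

```text
time: 9.25
tool_pos: [592.5, 34.6, 223.4]
tcp_rot: [-180.0, 0.0, 21.4]
ft_force: [0.5, -0.4, -2.1]
finger_gap: 15.6
```

Run:
```python
from h import *
p,q,s=pose(); print(p,s["tcp_rot"],s["time"],s["ft_force"]); b=snap("wrist","w6"); snap("side","s6"); W=cal("wrist")
print(proj(W,p+[0,0,-138.6]).round(),proj(W,p+[0,0,-137]).round())
g=b.mean(2).astype(int)
for v in range(180,262,4): print(v,"".join("#" if x>235 else "+" if x>215 else "." if x>150 else " " for x in g[v,270:360]))
```

```text
[592.48239313  34.5633853  223.36544438] [-1.79991663e+02  1.71159770e-02  2.14475688e+01] 9.25 [ 0.54654403 -0.3941865  -2.06163066]
[316. 241.] [316. 241.]
180                                                                                           
184                                                                                           
188 .......................................................................................   
192 ........................................................................................  
196 .......................................................................................   
200 .......................................................................................   
204 .......................................................................................   
208 .............     ..............................................     .................    
212 ...........       ..............................................      ................    
216 .............++..                                                 ..++.............
[... 346 characters left out ...]
     .............+++..    ........      
236 ............................              ......           .............   .........      
240 .............................................................+++++..................      
244 .......................  ..................++.................+.....................      
248 ...........................................++........................................     
252 ....................................................................................      
256 ........................................       .....................................      
260 .........................                                     ......................
```

Call:
carry_out --commands '[[[0,-4,0,0,0,0,0],[0,-10,0,0,0,0,0],[0,-17,0,0,0,0,0],[0,-24,0,0,0,0,0],[0,-28,0,0,0,0,0]]]'

```text
time: 9.98
tool_pos: [566.0, 24.1, 223.4]
tcp_rot: [180.0, -0.0, 21.4]
ft_force: [-0.9, -0.8, -2.3]
finger_gap: 15.1
```

Call:
carry_out --commands '[[[0,-2,0,0,0,0,0],[0,-2,0,0,0,0,0],[0,-2,0,-4,0,0,0],[0,-2,0,-10,0,0,0],[0,-2,0,-18,0,0,0]]]'

```text
time: 10.6
tool_pos: [564.7, 23.6, 241.8]
tcp_rot: [-180.0, -0.0, 21.5]
ft_force: [0.1, 0.3, -2.3]
finger_gap: 15.2
```

Run:
```python
from h import *
p,q,s=pose(); print(p,s["tcp_rot"],s["time"],s["ft_force"]); b=snap("wrist","w7"); a=snap("side","s7"); W=cal("wrist"); S=cal("side")
u2,v2=proj(W,p+[0,0,-137]).astype(int); us,vs=proj(S,p+[0,0,-150]).astype(int)
cv2.imwrite("pics/c8.png",np.hstack([cv2.resize(b[v2-80:v2+80,u2-60:u2+60,::-1],(420,560),interpolation=2),cv2.resize(a[vs-55:vs+55,us-37:us+37,::-1],(376,560),interpolation=2)]))
```

```text
[564.74856806  23.64015639 241.83850432] [-1.79999447e+02 -3.09234382e-03  2.14548936e+01] 10.6 [ 0.08116347  0.2585283  -2.32751249]
```

View pics/c8.png

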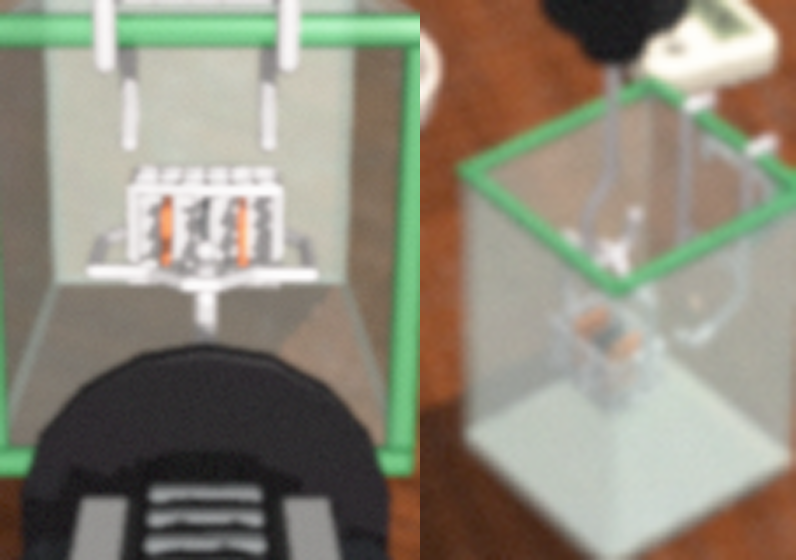

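The basket hangs level on the hook, clear of the prongs and walls. Raise straight up.

Call:
carry_out --commands '[[[0,0,0,-8,0,0,0],[0,0,0,-18,0,0,0],[0,0,0,-30,0,0,0],[0,0,0,-43,0,0,0],[0,0,0,-56,0,0,0]]]'

```text
time: 11.32
tool_pos: [564.8, 23.6, 298.5]
tcp_rot: [180.0, -0.0, 21.5]
ft_force: [0.6, -0.0, -2.1]
finger_gap: 15.5
```

Call:
carry_out --commands '[[[0,0,0,-14,0,0,0],[0,0,0,-28,0,0,0],[0,0,0,-42,0,0,0],[0,0,0,-53,0,0,0],[0,0,0,-60,0,0,0]]]'

```text
time: 11.95
tool_pos: [564.8, 23.6, 358.2]
tcp_rot: [180.0, -0.0, 21.4]
ft_force: [-0.7, 0.2, -2.7]
finger_gap: 15.5
```

Run:
```python
from h import *
p,q,s=pose(); print(p,s["ft_force"],s["time"])
delta([500,257,355],21.5)
```

```text
[564.80871115  23.57535979 358.17788075] [-0.67545481  0.24968034 -2.74762075] 11.95
shift [  25.  -241.     3.1] rot [ 0.  -0.  -0.1]
```

Call:
carry_out --commands '[[[0,0.7,-3,0,0,0,0],[0,2,-9,0,0,0,0],[0,4.5,-20,0,0,0,0],[0,8,-36,0,0,0,0],[0,12.5,-56,0,0,0,0]]]'

```text
time: 12.58
tool_pos: [555.5, 81.7, 357.1]
tcp_rot: [-180.0, 0.0, 21.4]
ft_force: [1.3, -0.3, -1.7]
finger_gap: 15.2
```

Call:
carry_out --commands '[[[0,5.5,-25,0,0,0,0],[0,11,-50,0,0,0,0],[0,16.5,-75,0,0,0,0],[0,22,-100,0,0,0,0],[0,26.5,-120,0,0,0,0]]]'

```text
time: 13.2
tool_pos: [535.9, 203.8, 357.3]
tcp_rot: [-180.0, -0.0, 21.5]
ft_force: [0.1, 0.1, -2.4]
finger_gap: 15.5
```

Call:
carry_out --commands '[[[0,4.5,-20,0,0,0,0],[0,8.5,-38,0,0,0,0],[0,11.5,-52,0,0,0,0],[0,13.5,-60,0,0,0,0],[0,14.8,-65,0,0,0,0]]]'

```text
time: 13.82
tool_pos: [526.7, 267.8, 357.2]
tcp_rot: [180.0, 0.0, 21.4]
ft_force: [-0.6, -0.6, -2.4]
finger_gap: 15.5
```

Call:
carry_out --commands '[[[0,0,0,10,0,0,0],[0,0,0,25,0,0,0],[0,0,0,40,0,0,0],[0,0,0,55,0,0,0],[0,0,0,63,0,0,0]]]'

```text
time: 14.45
tool_pos: [526.1, 267.2, 292.4]
tcp_rot: [180.0, 0.1, 21.4]
ft_force: [-0.1, -0.3, -2.1]
finger_gap: 15.4
```

Run:
```python
from h import *
p,q,s=pose(); print(p,s["tcp_rot"],s["ft_force"],s["time"]); b=snap("wrist","w8"); W=cal("wrist")
print("dish pred",proj(W,[526.5,268,24]).round(),"base",proj(W,p+[0,0,-195]).round())
hsv=cv2.cvtColor(b,cv2.COLOR_RGB2HSV); m=((hsv[...,1]<60)&(hsv[...,2]>130)).astype(np.uint8)
u,v=proj(W,[526.5,268,24]).astype(int)
for y in range(max(0,v-90),min(480,v+90),5): print(y,"".join("#" if x else " " for x in m[y,u-100:u+100:2]))
```

```text
[526.09657475 267.22086315 292.41300834] [1.79996985e+02 1.19436824e-01 2.14386949e+01] [-0.08937868 -0.33656289 -2.06729323] 14.45
dish pred [315. 203.] base [316. 221.]
112                                                                                                     
117                                                                                                     
122                                                                                                     
127                                                                                                     
132                                                                                                     
137                                                                                                     
142                                                                                                     
147                                                                                                     
152                                                                                      
[... 2049 characters left out ...]
              ####                                                
257                                                  ###                                                
262                                                                                                     
267                                                                                                     
272                                                                                                     
277                                                                                                     
282                                                                                                     
287
```

Call:
carry_out --commands '[[[0,0,0,10,0,0,0],[0,0,0,25,0,0,0],[0,0,0,40,0,0,0],[0,0,0,52,0,0,0],[0,0,0,60,0,0,0]]]'

```text
time: 15.12
tool_pos: [526.3, 267.4, 233.0]
tcp_rot: [180.0, 0.1, 21.5]
ft_force: [0.1, -0.9, -1.9]
finger_gap: 14.9
```

Call:
carry_out --commands '[[[0,0,0,7,0,0,0],[0,0,0,14,0,0,0],[0,0,0,20,0,0,0],[0,0,0,24,0,0,0],[0,0,0,26,0,0,0]]]'

```text
time: 15.75
tool_pos: [526.6, 267.6, 208.1]
tcp_rot: [-180.0, 0.0, 21.5]
ft_force: [0.1, 0.9, -2.6]
finger_gap: 15.4
```

Call:
carry_out --commands '[[[0,0,0,1.5,0,0,0],[0,0,0,3,0,0,0],[0,0,0,4.5,0,0,0],[0,0,0,6,0,0,0],[0,0,0,7.5,0,0,0]]]'

```text
time: 16.38
tool_pos: [526.6, 267.6, 200.7]
tcp_rot: [-180.0, -0.0, 21.4]
ft_force: [0.6, 0.5, -1.9]
finger_gap: 15.4
```

Run:
```python
from h import *
p,q,s=pose(); print(p,s["tcp_rot"],s["ft_force"],s["time"]); b=snap("wrist","w9"); W=cal("wrist"); snap("side","s9"); S=cal("side"); print(proj(S,p+[0,0,-137]).round())
print("dish pred",proj(W,[526.5,268,24]).round(),"base",proj(W,p+[0,0,-195]).round(),"eye",proj(W,p+[0,0,-137]).round())
```

```text
[526.62342767 267.55474315 200.7238018 ] [-1.79998447e+02 -1.87992634e-03  2.14481639e+01] [ 0.60782851  0.45322758 -1.94374821] 16.375
[295. 229.]
dish pred [315. 227.] base [316. 221.] eye [316. 241.]
```

Call:
carry_out --commands '[[[0,0,0,1,0,0,0],[0,0,0,2,0,0,0],[0,0,0,3,0,0,0],[0,0,0,4,0,0,0],[0,0,0,5,0,0,0]]]'

```text
time: 17.1
tool_pos: [526.6, 267.6, 195.7]
tcp_rot: [-180.0, -0.0, 21.5]
ft_force: [-0.4, -1.1, -1.3]
finger_gap: 15.6
```

Call:
carry_out --commands '[[[0,0,0,3,0,0,0],[0,0,0,7,0,0,0],[0,0,0,11,0,0,0],[0,0,0,14,0,0,0],[0,0,0,14,0,0,0]]]'

```text
time: 17.73
tool_pos: [526.4, 267.5, 181.4]
tcp_rot: [-180.0, 0.0, 21.5]
ft_force: [-0.4, -0.2, -2.0]
finger_gap: 15.0
```

Run:
```python
from h import *
p,q,s=pose(); print(p,s["tcp_rot"],s["ft_force"],s["time"]); b=snap("wrist","w10"); W=cal("wrist"); a=snap("side","s10"); S=cal("side")
u=np.array([.93,.366,0]); 
print("eye if at floor",proj(W,[526.6,267.6,62]).round(),"tip",proj(W,p+11*u+[0,0,-124]).round())
v0=proj(W,[526.6,267.6,62]).astype(int); us,vs=proj(S,[526.6,267.6,40]).astype(int)
cv2.imwrite("pics/c9.png",np.hstack([cv2.resize(b[v0[1]-80:v0[1]+60,v0[0]-60:v0[0]+60,::-1],(480,560),interpolation=2),cv2.resize(a[vs-55:vs+35,us-25:us+25,::-1],(311,560),interpolation=2)]))
```

```text
[526.38761816 267.50158994 181.35715619] [-1.79999311e+02  3.88726092e-02  2.14510423e+01] [-0.36465317 -0.20852312 -1.99711665] 17.725
eye if at floor [316. 248.] tip [316. 231.]
```

View pics/c9.png

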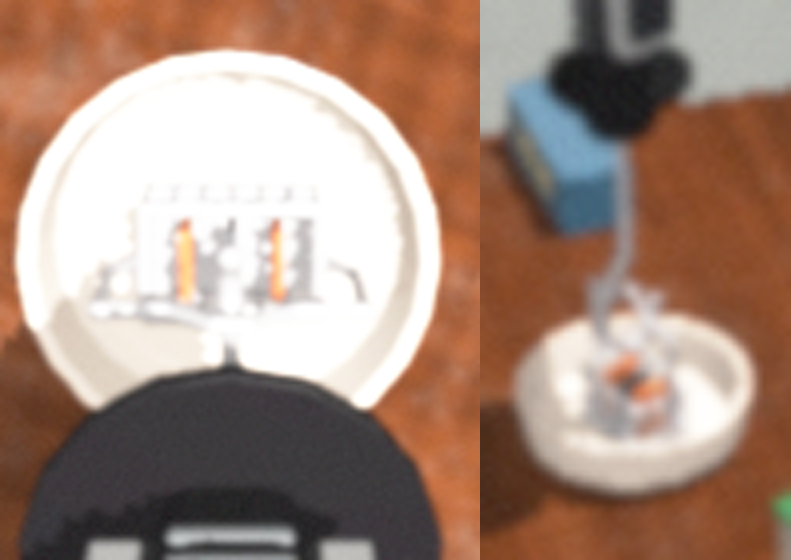

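The basket stands upright inside the dish with the hook dropped below the bail. Lower 2 mm more and draw back slowly.

Call:
carry_out --commands '[[[0,0,0,2,0,0,0],[0,-2,0,2,0,0,0],[0,-5,0,2,0,0,0],[0,-8,0,2,0,0,0],[0,-9,0,2,0,0,0]]]'

```text
time: 18.45
tool_pos: [518.0, 264.2, 179.8]
tcp_rot: [-180.0, -0.0, 21.5]
ft_force: [-0.6, -0.3, -0.5]
finger_gap: 15.4
```

Run:
```python
from h import *
p,q,s=pose(); print(p,s["ft_force"],s["time"]); a=snap("side","s11"); b=cv2.imread("pics/s10.png")[:,:,::-1]
S=cal("side"); u,v=proj(S,[526.6,267.6,15]).astype(int)
f=lambda im:im[v-25:v+30,u-30:u+30].astype(np.float32).mean(2)
print(cv2.phaseCorrelate(f(b),f(a)), np.abs(f(a)-f(b)).max(1).astype(int).tolist())
g=lambda im:im[v-8:v+12,u-12:u+14].astype(np.float32).mean(2)
print(cv2.phaseCorrelate(g(b),g(a)))
```

```text
[517.99538956 264.20384411 179.82972762] [-0.6325105  -0.29620672 -0.54586394] 18.45
((-0.15973696086218325, 0.05210587658410404), 0.7905461332533095) [53, 50, 48, 49, 49, 30, 23, 27, 56, 54, 47, 35, 49, 61, 65, 55, 57, 67, 57, 46, 41, 41, 45, 48, 57, 60, 60, 61, 63, 65, 58, 44, 19, 5, 5, 7, 7, 5, 7, 18, 27, 32, 31, 28, 29, 27, 30, 29, 26, 11, 6, 5, 5, 6, 3]
((0.4642554236895631, -0.21775080712170158), 0.8984840919574102)
```

```bash
cat >> h.py <<'E'
def orange(im):
    C=cal("side"); u,v=proj(C,[526.6,267.6,25]).astype(int); h=cv2.cvtColor(im[v-16:v+16,u-13:u+14].copy(),cv2.COLOR_RGB2HSV)
    m=(h[...,0]<20)&(h[...,1]>60)&(h[...,2]>140); y,x=np.nonzero(m); return len(x),x.mean().round(2),y.mean().round(2)
E
python3 - <<'E'
from h import *
for n in("s9","s10","s11"): print(n,orange(cv2.imread(f"pics/{n}.png")[:,:,::-1]))
E
```

```text
s9 (125, np.float64(14.25), np.float64(9.56))
s10 (138, np.float64(13.54), np.float64(8.56))
s11 (143, np.float64(13.86), np.float64(8.29))
```

Call:
carry_out --commands '[[[0,-2,0,0,0,0,0],[0,-4,0,0,0,0,0],[0,-4,0,0,0,0,0]]]'

```text
time: 18.88
tool_pos: [514.4, 262.8, 179.8]
tcp_rot: [180.0, 0.0, 21.5]
ft_force: [0.1, 0.1, -1.6]
finger_gap: 15.4
```

Run:
```python
from h import *
print("s12",orange(snap("side","s12")),pose()[0],pose()[2]["ft_force"])
```

```text
s12 (142, np.float64(14.08), np.float64(8.02)) [514.46306243 262.79129092 179.8044837 ] [ 0.53985803  0.68498092 -0.05179284]
```

Call:
carry_out --commands '[[[0,-4,0,0,0,0,0],[0,-8,0,0,0,0,0],[0,-13,0,0,0,0,0],[0,-16,0,0,0,0,0],[0,-16,0,0,0,0,0]]]'

```text
time: 19.55
tool_pos: [499.4, 256.9, 179.9]
tcp_rot: [-180.0, -0.0, 21.5]
ft_force: [0.1, 0.6, -0.5]
finger_gap: 15.3
```

Call:
carry_out --commands '[[[0,0,0,-10,0,0,0],[0,0,0,-30,0,0,0],[0,0,0,-60,0,0,0],[0,0,0,-95,0,0,0],[0,0,0,-130,0,0,0]]]'

```text
time: 20.18
tool_pos: [499.8, 257.1, 312.8]
tcp_rot: [-180.0, -0.1, 21.5]
ft_force: [-0.0, 0.4, -1.7]
finger_gap: 15.7
```

Run:
```python
from h import *
p,q,s=pose(); a=snap("side","s13"); print("s13",orange(a),p,s["ft_force"],s["time"])
t=snap("top","t13"); b=snap("wrist","w13"); print(proj(cal("wrist"),[526.5,267.5,24]).round())
delta([490,60,312],21.5)
```

```text
s13 (151, np.float64(13.32), np.float64(7.81)) [499.82680659 257.05469402 312.84993172] [-0.02280393  0.35570221 -1.68574114] 20.175
[315. 177.]
shift [-82.6 179.8   1.7] rot [-0.  -0.4 -0.1]
```

Call:
carry_out --commands '[[[0,-10,20,0,0,0,0],[0,-32,64,0,0,0,0],[0,-57,113,0,0,0,0],[0,-82,163,0,0,0,0],[0,-107,213,0,0,0,0]]]'

```text
time: 20.95
tool_pos: [476.5, 17.2, 308.5]
tcp_rot: [-180.0, 0.1, 21.4]
ft_force: [0.9, 0.1, -0.1]
finger_gap: 15.8
```

Call:
carry_out --commands '[[[0,-25,50,0,0,0,6],[0,-45,90,0,0,0,14],[0,-65,130,0,0,0,22],[0,-78,155,0,0,0,29.7],[0,-78,155,0,0,0,29.7]]]'

```text
time: 21.58
tool_pos: [460.5, -155.3, 308.5]
tcp_rot: [-180.0, 0.1, -8.5]
ft_force: [-0.1, 0.7, -1.6]
finger_gap: 15.5
```

Run:
```python
from h import *
p,q,s=pose(); print(p,s["tcp_rot"],s["time"])
delta([461.5,-165.5,307],-8.2)
# holder tube top from top-view-free: compare with w3 picture (taken at lift-out pose)
```

```text
[ 460.45322923 -155.30387281  308.47918627] [-1.79997120e+02  1.38117922e-01 -8.49641492e+00] 21.575
shift [2.5 9.9 1.5] rot [-0.   0.1 -0.3]
```

Fine adjust, then compare the wrist picture with the one taken at lift-out (w3): background gives holder offset, hook gives any slip.

Call:
carry_out --commands '[[[0,1.5,6,0.5,0,0,-0.3],[0,2.5,9.9,1.5,0,0,-0.3],[0,2.5,9.9,1.5,0,0,-0.3],[0,2.5,9.9,1.5,0,0,-0.3]]]'

```text
time: 22.08
tool_pos: [463.2, -162.9, 308.3]
tcp_rot: [-180.0, 0.0, -7.9]
ft_force: [-0.1, 0.6, -0.6]
finger_gap: 15.4
```

Run:
```python
from h import *
p,q,s=pose(); print(p,s["tcp_rot"],s["time"]); b=snap("wrist","w14"); a=cv2.imread("pics/w3.png")[:,:,::-1]
G=lambda im,y0,y1,x0,x1:im[y0:y1,x0:x1].astype(np.float32).mean(2)
for n,r_ in(("plate",(150,215,270,375)),("collar/handle",(275,345,270,360))):
    A,B=G(a,*r_),G(b,*r_); print(n,cv2.phaseCorrelate(A,B,cv2.createHanningWindow(A.shape[::-1],cv2.CV_32F)))
T=lambda im:"\n".join("".join("#" if x>225 else "." for x in row) for row in im[228:262:3,300:335].mean(2))
print(T(a)); print(T(b))
```

```text
[ 463.154243   -162.90502175  308.29764687] [-1.79993940e+02  1.54493334e-03 -7.89306399e+00] 22.075
plate ((2.3298679405547347, 1.545159727601586), 1.0425765949144286)
collar/handle ((-0.08790803588074425, -0.0547895934787519), 0.8566346798414065)
...................................
...........#####...................
............###....................
............###....................
...........#####...................
###........#####...................
...........##########..............
...........#####.............######
...................................
...................................
...................................
...................................
...................................
...........#####...................
............###....................
............###....................
............####...................
#..........#####...................
...........########................
...........#####.........#########.
..............##...................
...................................
...................................
...................................
```

Call:
carry_out --commands '[[[0,-1.7,2.6,0,0,0,0.2],[0,-1.7,2.6,10,0,0,0.2],[0,-1.7,2.6,22,0,0,0.2],[0,-1.7,2.6,30,0,0,0.2],[0,-1.7,2.6,30,0,0,0.2]]]'

```text
time: 22.75
tool_pos: [460.4, -165.4, 276.9]
tcp_rot: [-180.0, 0.1, -8.1]
ft_force: [0.7, 0.9, -0.2]
finger_gap: 15.4
```

Run:
```python
from h import *
print([pose()[0].round(2).tolist() for _ in range(2)],pose()[2]["tcp_rot"]); delta([461.7,-165.5,151],-8.2)
```

```text
[[460.43, -165.41, 276.94], [460.43, -165.41, 276.94]] [-1.79960526e+02  1.24199155e-01 -8.14917502e+00]
shift [  1.5  -0.  125.9] rot [-0.   0.1  0.1]
```

Call:
carry_out --commands '[[[0,0.7,0,15,0,0,0],[0,0.7,0,35,0,0,0],[0,0.7,0,60,0,0,0],[0,0.7,0,80,0,0,0],[0,0.7,0,95,0,0,0]]]'

```text
time: 23.38
tool_pos: [460.9, -165.4, 181.0]
tcp_rot: [-180.0, 0.1, -8.1]
ft_force: [-0.2, -0.0, -1.7]
finger_gap: 15.1
```

Call:
carry_out --commands '[[[0,0,0,6,0,0,0],[0,0,0,12,0,0,0],[0,0,0,18,0,0,0],[0,0,0,23,0,0,0],[0,0,0,26,0,0,0]]]'

```text
time: 24.0
tool_pos: [461.7, -165.8, 157.1]
tcp_rot: [180.0, -0.0, -8.2]
ft_force: [-0.6, -0.0, -1.3]
finger_gap: 15.2
```

Call:
carry_out --commands '[[[0,0,0,1.5,0,0,0],[0,0,0,3,0,0,0],[0,0,0,4,0,0,0],[0,0,0,4.5,0,0,0],[0,0,0,4.5,0,0,0]]]'

```text
time: 24.62
tool_pos: [461.7, -165.8, 152.8]
tcp_rot: [180.0, -0.0, -8.2]
ft_force: [0.8, 0.3, -1.5]
finger_gap: 15.2
```

Down further until contact.

Call:
carry_out --commands '[[[0,0,0,0.5,0,0,0],[0,0,0,1,0,0,0],[0,0,0,1.5,0,0,0],[0,0,0,1.5,0,0,0]]]'

```text
time: 25.12
tool_pos: [461.8, -165.8, 152.1]
tcp_rot: [180.0, -0.0, -8.1]
ft_force: [-3.9, 1.8, 6.6]
finger_gap: 15.3
```

Call:
carry_out --commands '[[[0,0,0,0.3,0,0,0],[0,0,0,0.6,0,0,0],[0,0,0,0.6,0,0,0]]]'

```text
time: 25.5
tool_pos: [461.8, -165.8, 152.1]
tcp_rot: [180.0, -0.0, -8.1]
ft_force: [-6.0, 2.2, 10.5]
finger_gap: 15.0
```

Call:
carry_out --commands '[[[25,0,0,-0.5,0,0,0],[40,0,0,-0.5,0,0,0],[45,0,0,-0.5,0,0,0],[45,0,0,-0.5,0,0,0],[45,0,0,-0.5,0,0,0]]]' --grip_force 20

```text
time: 26.12
tool_pos: [461.7, -165.8, 151.1]
tcp_rot: [-180.0, 0.0, -8.2]
ft_force: [0.4, 0.1, 0.2]
finger_gap: 45.3
```

Call:
carry_out --commands '[[[45,0,0,-15,0,0,0],[45,0,0,-40,0,0,0],[60,0,0,-70,0,0,0],[85,0,0,-99,0,0,0],[85,0,0,-99,0,0,0]]]'

```text
time: 26.75
tool_pos: [463.3, -166.6, 254.3]
tcp_rot: [179.9, -0.4, -8.2]
ft_force: [-0.7, 0.1, -0.8]
finger_gap: 85.0
```

Run:
```python
from h import *
p,q,s=pose(); print(p,s["time"]); b=snap("wrist","w15"); a=snap("side","s15"); t=snap("top","t15")
a2=cv2.imread("pics/w2.png")[:,:,::-1]
G=lambda im,y0,y1,x0,x1:im[y0:y1,x0:x1].astype(np.float32).mean(2)
H=lambda A:cv2.createHanningWindow(A.shape[::-1],cv2.CV_32F)
for n,r_ in(("plate",(160,205,255,370)),("rod",(205,290,270,345))):
    A,B=G(a2,*r_),G(b,*r_); print(n,cv2.phaseCorrelate(A,B,H(A)))
for n,im in(("side",a),("top",t)):
    o=cv2.imread(f"pics/{n}0.png")[:,:,::-1]
    R_={"side":{"rod":(335,380,300,340),"dish":(228,265,270,320),"tank":(250,340,315,392),"timer":(222,252,340,385),"box":(192,224,270,300),"tweez":(255,295,198,240),"marker":(332,370,252,300),"tape":(295,330,215,262),"cuv":(322,362,415,465),},
        "top":{"rod":(250,300,465,505),"dish":(220,265,240,286),"aa":(157,185,308,335),"cuv":(143,178,408,448),"tape":(298,332,325,362),"timer":(150,190,243,284)}}[n]
    for k,r_ in R_.items():
        A,B=G(o,*r_),G(im,*r_); d,c=cv2.phaseCorrelate(A,B,H(A)); print(n,k,np.round(d,2),round(c,2),"maxdiff",int(np.abs(A-B).max()))
print(orange(a))
T=cal("top"); hsv=cv2.cvtColor(t,cv2.COLOR_RGB2HSV); m=((hsv[...,1]<70)&(hsv[...,2]>130)).astype(np.uint8)[215:270,235:292]
e=cv2.fitEllipse(max(cv2.findContours(m,0,1)[0],key=cv2.contourArea)); print("dish",np.round(e[0],2)+[235,215],np.round(e[1],1),"eye pred",proj(T,[526.6,267.5,62]).round(1))
cv2.imwrite("pics/c10.png",np.hstack([cv2.resize(a[205:275,260:330,::-1],(400,400),interpolation=2),cv2.resize(a[320:390,285:355,::-1],(400,400),interpolation=2)]))
```

```text
[ 463.34262097 -166.58893721  254.29821289] 26.75
plate ((4.689119747777902, 4.449997621261414), 0.7800711352736862)
rod ((5.057949316691165, 3.809246620505675), 0.7833361980296948)
side rod [-0.15  0.12] 1.0 maxdiff 25
side dish [ 0.23 -0.24] 0.3 maxdiff 211
side tank [-0.33  0.13] 0.45 maxdiff 150
side timer [0.37 0.12] 0.97 maxdiff 12
side box [ 0.78 -1.11] 0.32 maxdiff 113
side tweez [ 0.4  -0.06] 0.97 maxdiff 6
side marker [0.03 0.05] 1.03 maxdiff 6
side tape [ 0.08 -0.05] 0.94 maxdiff 9
side cuv [-0.16 -0.06] 0.93 maxdiff 3
top rod [-0.35 -0.31] 0.79 maxdiff 61
top dish [-0.1   0.51] 0.78 maxdiff 85
top aa [ 0.44 -0.17] 1.01 maxdiff 23
top cuv [0.15 0.05] 0.88 maxdiff 32
top tape [ 0.33 -0.11] 0.92 maxdiff 30
top timer [ 0.53 -0.13] 0.98 maxdiff 33
(69, np.float64(9.71), np.float64(13.59))
dish [263.06 242.32] [39.7 40.4] eye pred [261.6 239.9]
```

The side view of dish and box may be blocked by the arm, so I'll clear the arm back toward its start and recheck.

Call:
carry_out --commands '[[[85,0,0,-60,0,0,0],[85,-25,30,-65,0,0,0],[85,-65,75,-65,0,0,0],[85,-105,120,-65,0,0,0],[85,-140,160,-65,0,0,0]]]'

```text
time: 27.52
tool_pos: [298.5, -304.8, 313.9]
tcp_rot: [-179.9, 0.1, -8.1]
ft_force: [1.1, -0.9, 0.1]
finger_gap: 85.0
```

Call:
carry_out --commands '[[[85,-25,45,0,0,0,0],[85,-50,90,0,0,0,0],[85,-75,135,0,0,0,0],[85,-95,170,0,0,0,0],[85,-95,170,0,0,0,0]]]'

```text
time: 28.15
tool_pos: [180.2, -460.1, 313.2]
tcp_rot: [-179.8, 0.1, -8.4]
ft_force: [0.3, 0.4, 0.0]
finger_gap: 85.0
```

Run:
```python
from h import *
p,q,s=pose(); print(p,s["time"]); a=snap("side","s16"); t=snap("top","t16")
G=lambda im,y0,y1,x0,x1:im[y0:y1,x0:x1].astype(np.float32).mean(2)
H=lambda A:cv2.createHanningWindow(A.shape[::-1],cv2.CV_32F)
o=cv2.imread("pics/side0.png")[:,:,::-1]
for k,r_ in {"box":(192,224,270,300),"tankrim":(246,300,315,350),"dish":(228,265,270,320)}.items():
    A,B=G(o,*r_),G(a,*r_); d,c=cv2.phaseCorrelate(A,B,H(A)); print(k,np.round(d,2),round(c,2),int(np.abs(A-B).max()))
print("orange now",orange(a),"s13",orange(cv2.imread("pics/s13.png")[:,:,::-1]))
s13=cv2.imread("pics/s13.png")[:,:,::-1]; A,B=G(s13,225,262,272,320),G(a,225,262,272,320); print("basket vs s13",cv2.phaseCorrelate(A,B,H(A)))
C=cal("side"); h=cv2.cvtColor(a,cv2.COLOR_RGB2HSV)
g=a[222:264,270:320].astype(int)
for row in g[::2]: print("".join("O" if x[0]-x[2]>50 else "#" if x.mean()>225 else "+" if x.mean()>190 else "." if x.mean()>140 else " " for x in row))
print("rod top vs start",np.abs(G(o,335,380,300,340)-G(a,335,380,300,340)).max())
```

```text
[ 180.16013815 -460.09602388  313.20787498] 28.15
box [ 0.05 -0.03] 0.89 6
tankrim [-0.13  0.02] 1.14 8
dish [ 0.19 -0.07] 0.63 146
orange now (175, np.float64(13.59), np.float64(7.51)) s13 (151, np.float64(13.32), np.float64(7.81))
basket vs s13 ((-0.11679631142827063, 0.11513677907217712), 0.8863948355118434)
OOOOOOOOOOOOOOOOOOOOOOOOOOOOOOOOOOOOOOOOOOOOOOOOOO
OOOOOOOOOOOOOOOOOOOOOOOOOOOOOOOOOOOOOOOOOOOOOOOOOO
OOOOOOOOOOOOOOOOOOOOOOOOOOOOOOOOOOOOOOOOOOOOOOOOOO
OOOOOOOOOOOOOOOOO....  ..OOOOOOOOOOOOOOOOOOOOOOOOO
OOOOOOOOOOOOOOOOO .........OOOOOOOOOOOOOOOOOOOOOOO
OOOOOOOOOOOOOOOOO . OOOO.++.OOOOOOOOOOOOOOOOOOOOOO
OOOOOOOOOOOOOOOOO.++###++####+##+OOOOOOOOOOOOOOOOO
OOOOOOOOOOOOO+####+#######++####++##++OOOOOOOOOOOO
OOOOOOOOO+#################+++++++++++##+OOOOOOOOO
OOOOOOO+##############+OO+++++++++++++++##+OOOOOOO
OOOOOO############++OOOOO..+++++###++++.+#+OOOOOOO
OOOOOO###########+++.OO  OOOOO.+#####++.++++OOOOOO
OOOOOO###########+..... OOOOOO.++######++##OOOOOOO
OOOOOO+#########++......+++++..++#########+OOOOOOO
OOOOOO.+#######++...........O..+#########+.OOOOOOO
OOOOOO  .+#######++..........+++#######+..OOOOOOOO
OOOOOO   ..++########++###########+++++..OOOOOOOOO
OOOOOOO   ...+++++++++++++++++++++++... OOOOOOOOOO
OOOOOOOOO   ....++++++++++++++++....  OOOOOOOOOOOO
OOOOOOOOOOOO     .....+++.......  OOOOOOOOOOOOOOOO
OOOOOOOOOOOOOOOOO           OOOOOOOOOOOOOOOOOOOOO 
rod top vs start 42.000008
```

```bash
python3 -c "
from h import *
print(r.hand_in())"
```

```text
the job is handed in; nothing more can be done
None
```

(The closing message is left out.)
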